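# Turn the log cheese in the ripening tray

### The job

It is turning day in the ripening cellar. With your fingertips on its top, roll the log-shaped cheese towards the middle of its tray by half a turn, about 10 cm, so that the side it was lying on ends uppermost and it comes to rest lying square across the tray, then take your hand away. Touch the log only on its upper half, do not lift it, and leave the other cheeses in the tray where they are.

Things in the scene. Friction and masses are not known exactly. Their poses are not given: they have to be found in the camera images.
- log_cheese: Firm ochre cylinder, 66 mm diameter, 150 mm long, about 0.5 kg, lying across the tray near its left or right end. Origin mid-length on its axis; x along the log; z points up at the start, must end pointing down. Pale 20 mm disc on top, pale lattice print underneath. Half a turn without skidding carries it 104 mm. Friction about 0.6; slight rolling drag: let go at 0.1 m/s it coasts 12 mm.
- tray: White plastic ripening tray, fixed. Origin on the bench under its middle; x axis across its short side (360 mm outside), y along its long side (600 mm). Lattice floor, smooth to roll on, 20 mm above the bench, so the log's top is 86 mm above the bench. Rim 12 mm wide, 34 mm above the bench; four corner posts 36 mm square, 110 mm high.
- round_cheese: A loose ochre round cheese lying flat near the other end of the tray, 110 mm diameter, 60 mm high. Origin at the centre of its underside. Must not be moved.
- small_cheese_far: A loose small pale cheese, 52 mm diameter, 42 mm high, by the tray's far long rim, beside the log's path. Origin at the centre of its underside. Must not be moved.
- small_cheese_near: A loose small grey cheese, 52 mm diameter, 42 mm high, by the tray's near long rim, beside the log's path. Origin at the centre of its underside. Must not be moved.
Mind the look-alikes: they are no part of the job. What is shaped like the log_cheese but blue is not meant.

How it is judged:
At the end, for the whole second after the job is handed in: The log lies at rest on the tray floor with its first underside uppermost within 25 degrees, 85 to 125 mm from where it started, nearer the middle of the tray, its axis within 11 degrees of straight across the tray; the other three cheeses are within 15 mm of where they were (angle between log_cheese's own z axis and vertical above 2.7 rad and distance of log_cheese from where it was at the start of the episode between 0.085 and 0.125 m and y of log_cheese in the frame of tray between -0.125 and 0.125 m and angle between the x axis of log_cheese and the x axis of tray, either way round below 0.2 rad and height (world z) of log_cheese between 0.048 and 0.058 m and linear speed of log_cheese below 0.01 m/s and angular speed of log_cheese below 0.15 rad/s and distance of each of round_cheese, small_cheese_far, small_cheese_near from where it was at the start of the episode below 0.015 m); the robot touches nothing.
It fails at once if the log cheese is lifted: more than 12 mm off the tray floor (height (world z) of log_cheese above 0.065 m).
It fails at once if the log is touched on its lower half: the fingers touch it while the grasp point between the pads is less than 65 mm above the bench, which puts straight-down fingertips below the log's axis (contact force between the fingers and log_cheese above 0.5 N and height (world z) of the grasp point below 0.065 m).
It fails at once if the round cheese in the tray is pushed aside (distance of round_cheese from where it was at the start of the episode above 0.015 m).
It fails at once if the small cheese far in the tray is pushed aside (distance of small_cheese_far from where it was at the start of the episode above 0.015 m).
It fails at once if the small cheese near in the tray is pushed aside (distance of small_cheese_near from where it was at the start of the episode above 0.015 m).
It also fails if it takes over 48 s, if anything falls off the work surface, if the arm or the gripper's body presses on something with over 40 N, if the wrist force passes 120 N, or if a joint passes its speed limit or range.

### The arm

A 6-joint arm with a two-finger parallel gripper is mounted at the origin on the work surface. World frame = base frame: x ahead of the robot, y to its left, z up, the work surface at z = 0. Lengths are in m, angles in rad, forces in N, time in s.
With the tool pointing down it reaches from about 0.25 to 0.8 m from the base axis. Payload 8.5 kg.
Tool frame: the origin (TCP) lies between the finger pads; the fingertips stand manip.finger_overhang ahead of it and the grasp point (between the pads) lies 2 mm behind it (manip.finger_overhang is the distance from the TCP to the fingertips, in m); z points along the fingers, x is the direction in which the jaws open and shut, and the axes are right-handed (so a half turn about z gives the same grasp; the last joint's range is limited). The gripper opens to 85 mm and grips with 20 to 120 N. Pads are 22 mm wide; open, the fingers measure 114 mm over their backs; the gripper's body (76 mm by 85 mm) begins 54 mm behind the grasp point. The pads swing forward as they close: fully open they stand 13 mm farther back than shut.
Start: joints at [1.258, 0.238, -0.013, 1.319, 0, 1.571], TCP at [0.162, 0.499, 0.248] pointing down, gripper open.
Joint ranges: [-2.66, 2.66], [-1.03, 1.9], [-1.14, 1.46], [-1.82, 2.27], [-1.45, 1.34], [-3.14, 3.14]. Speed limits (rad/s): [2.22, 2.22, 2.79, 3.14, 3.14, 3.14].

### API

Orientations are given as [roll, pitch, yaw] about the fixed x, y, z axes, in that order (R = Rz(yaw) Ry(pitch) Rx(roll)).
In Python, from station import manip gives the robot as it stands.
- The arm moves only by the tool arm_command, never from a script. Its argument "plan" is one flat list of numbers, 7 for each row, row after row: the shift along the tool's x, y, z in mm, then the turn, a rotation vector about the tool's x, y, z in degrees, then the finger opening in mm, from 0 to 85.4. A call has 1 to 12 rows; each row shifts and turns the commanded pose from where the row before left it, along the tool's axes as they then stand; what a row does not reach is not made up. A row lasts 1/12 s, in which the tool goes at most 41.7 mm and 7.16 degrees, less where a joint would pass 70% of its speed; a pose out of reach is approached as far as the arm can. A call with a gripper value outside its range is refused whole. The fingers move at their own pace and stop on an object; "grip_force" is the grip in N (left out, the last holds). Time passes only in rows, so rows that do not move let the fingers close. It gives the time, the measured TCP pose, the force and the opening at its end, in the units of the state.
- manip.state(): the state, without advancing time (a new reading comes with each control period).
- manip.snapshot(name): name is "scene" or "top" or "wrist"; returns a dict with "img" (480x640x3 uint8, red, green, blue), "fovy" (degrees; the focal length in pixels is half the picture's height over the tangent of half this angle, whatever the lens; pixels are square), "cx", "cy" (the principal point, pixels), "xyz" and "rotation" of the camera in the world. Camera axes: x right, y down, z forward; pixel columns grow to the right and rows downward; lengths in m; the calibration is good to about 2 mm. A picture is of the moment at which its call begins. There is no depth.
- manip.close_job(): hands the job in, once; it reports no verdict.
Trained networks look in a picture, given as the dict that the camera call returned (one of the last four; its "shot" number tells which), for a name from the list of things; names that differ only in an ending like _2 or _b are one class to them, and where a whole thing is asked for, a point or a joint stands for the part that bears it (a point fixed in the world has none). Each returns a list of dicts, best first, with "conf" (0 to 1); they miss things now and then, are a little off and sometimes report something else, mostly with a low value. They report only what shows in the picture. A call takes as long as a camera call. They do not tell look-alikes from the thing itself.
- manip.outline_of(picture, target): "mask" (480x640 bool, what is visible of it) and "centre" ([row, column] as shares, 0 to 1, of the picture: columns of its width, rows of its height, amid what is visible of it).
- manip.mark_of(picture, target): "centre" ([row, column] as shares, 0 to 1, of the picture: columns of its width, rows of its height: a listed point, or the origin of a listed thing).
The state is a dict: "time_s": time; "joint_pos": joint angles; "dq": joint speeds; "joint_efforts": joint torques, N m; "ee_pos": TCP position; "tcp_rot": TCP orientation; "force": force on the tool from outside, world axes, zero at the start; "ft_torque": the same for the moment, N m; "width": opening from 0.0 (shut) to 1.0 (fully open).
Only numpy, scipy, OpenCV 4.12 (cv2) and the standard library are available. Lean on these libraries where they do the work, as an engineer would, in place of code of your own. Each camera call takes 0.05 s, during which the arm holds its last target.

## Working session

There is one attempt and no reset: what is moved stays moved. The work goes in short steps, Python scripts to look and compute and a tool call to move; the robot and the scene stay as the last step left them, time stands still between calls to the robot, and variables do not carry over. Pictures are saved under pics/ and viewed, and the job is handed in when it is done.

Besides the shell and the picture viewer there is one more tool, called after "Request:" as name(argument=value, ...) on one line, values as JSON. arm_command: Moves the arm, as the interface text tells. Its arguments: {"type":"object","properties":{"plan":{"type":"array","items":{"type":"number"}},"grip_force":{"type":"number"}},"required":["plan"]}

```bash
ls; mkdir -p pics
python3 - <<'E'
from station import manip
import cv2
print(manip.state(), manip.finger_overhang)
for n in ("scene","top","wrist"):
    s=manip.snapshot(n); cv2.imwrite(f"pics/{n}0.png",s["img"][:,:,::-1])
    print(n,s["fovy"],s["cx"],s["cy"],s["xyz"],s["rotation"],s["shot"])
    for t in ("log_cheese","tray","round_cheese","small_cheese_far","small_cheese_near"):
        print(t,[(round(d["conf"],2),(d["centre"][1]*640,d["centre"][0]*480)) for d in manip.mark_of(s,t)])
E
```

```text
pics
{'time_s': 0.0, 'joint_pos': array([ 1.25801499e+00,  2.38775465e-01, -1.42536305e-02,  1.31918189e+00,
       -3.11206099e-05,  1.57079346e+00]), 'dq': array([ 1.85248922e-04,  1.12534298e-03,  6.73207970e-05, -1.75319909e-04,
       -8.10521309e-04, -4.20634777e-05]), 'joint_efforts': array([ 2.80471031e-03, -5.38783479e+01,  3.46433651e+01,  1.87682913e-02,
        1.85845374e-04, -1.06823478e-05]), 'ee_pos': array([0.16143628, 0.4991599 , 0.24768063]), 'tcp_rot': array([3.14156154e+00, 1.41465725e-03, 1.25801786e+00]), 'force': array([ 0.62949416,  0.50655878, -0.23392844]), 'ft_torque': array([0.01305881, 0.03412331, 0.03227444]), 'width': 0.9988517857916583} 0.017
scene 56.82897782057625 316.596453188109 238.51692179182513 [1.16438482 0.2798935  0.86799103] [-2.35728077 -0.01393679  2.04626462] 1
log_cheese [(0.97, (266.496, 165.11999999999998)), (0.92, (234.496, 248.592))]
tray [(0.63, (280.832, 287.616))]
round_cheese [(0.94, (343.296, 325.392))]
small_cheese_far [(0.92, (254.784, 325.2))]
small_cheese_near [(0.6, (305.28, 248.592))]
top 53.14907472551834 326.238379495075 243.9125684004415 [ 0.33191254 -0.05330622  1.05238523] [-3.00594877 -0.01533467 -1.56929198] 2
log_cheese [(0.91, (473.72799999999995, 364.8)), (0.75, (416.76800000000003, 200.784))]
tray [(0.97, (341.312, 199.296))]
round_cheese [(0.87, (258.816, 178.416))]
small_cheese_far [(0.79, (337.92, 132.816))]
small_cheese_near [(0.83, (340.992, 251.712))]
wrist 69.15953423604141 318.86015993075335 244.69593159438733 [0.09222621 0.52415651 0.37489644] [2.84964108e+00 6.12976715e-05 1.25818984e+00] 3
log_cheese []
tray []
round_cheese []
small_cheese_far []
small_cheese_near []
```

View pics/top0.png

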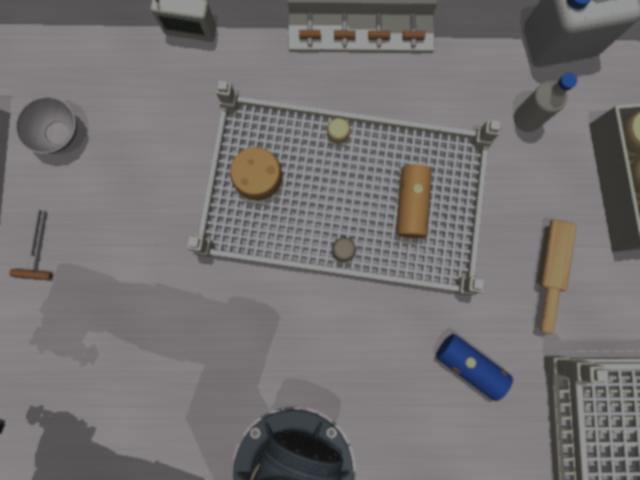

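View pics/scene0.png

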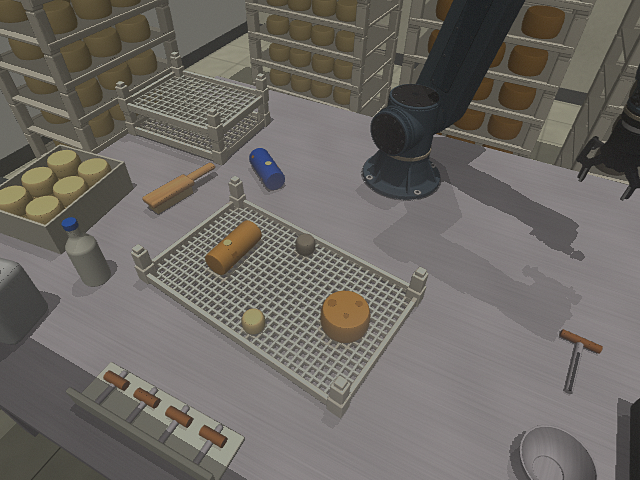

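The orange cylinder at top-image (415,200) inside the tray is the log. The blue one at (474,366), on the bench, is the look-alike. I'll confirm this with a crop and fit the poses by silhouette.

```bash
cat > h.py <<'E'
import numpy as np, cv2
from scipy.spatial.transform import Rotation as R
from scipy.optimize import minimize
def proj(s,P):
    rot=s["rotation"]; Rm=R.from_euler('xyz',rot).as_matrix() if np.shape(rot)==(3,) else np.array(rot)
    f=240/np.tan(np.radians(s["fovy"])/2)
    c=(np.atleast_2d(P)-s["xyz"])@Rm
    return np.c_[s["cx"]+f*c[:,0]/c[:,2], s["cy"]+f*c[:,1]/c[:,2]]
def ray(s,u,v,z):
    Rm=R.from_euler('xyz',s["rotation"]).as_matrix(); f=240/np.tan(np.radians(s["fovy"])/2)
    d=Rm@np.array([(u-s["cx"])/f,(v-s["cy"])/f,1]); return s["xyz"]+d*(z-s["xyz"][2])/d[2]
def hullmask(s,parts,K=2):
    m=np.zeros((480*K,640*K),np.uint8)
    for P in parts:
        q=proj(s,P)*K+ (K-1)/2
        cv2.fillConvexPoly(m,np.round(cv2.convexHull((q*16).astype(np.float32))).astype(np.int32),1,shift=4)
    return cv2.resize(m.astype(np.float32),(640,480),interpolation=cv2.INTER_AREA)
def pl(P,x,y,yaw): 
    return P@R.from_euler('z',yaw).as_matrix().T+[x,y,0]
t=np.linspace(0,2*np.pi,48,endpoint=False)
def cyl_h(L=.15,r=.033,z=.053): return np.vstack([np.c_[np.full(48,e),r*np.cos(t),z+r*np.sin(t)] for e in(-L/2,L/2)])
def cyl_v(r,h,z0=.02): return np.vstack([np.c_[r*np.cos(t),r*np.sin(t),np.full(48,z)] for z in(z0,z0+h)])
def box(x0,x1,y0,y1,z0,z1): return np.array([[a,b,c] for a in(x0,x1) for b in(y0,y1) for c in(z0,z1)])
LOG=[cyl_h()]
TRAY=[box(-.18,.18,-.3,.3,0,.034)]+[box(*((.144,.18) if sx>0 else(-.18,-.144)),*((.264,.3) if sy>0 else(-.3,-.264)),0,.11) for sx in(1,-1) for sy in(1,-1)]
def fit(views,parts,p0,steps=(.01,.01,.08)):
    def cost(p): return sum(np.abs(hullmask(s,[pl(P,*p) for P in parts])-m).sum()/m.sum() for s,m in views)
    sx=np.vstack([p0]+[np.array(p0)+np.eye(3)[i]*steps[i] for i in range(3)])
    r=minimize(cost,p0,method='Nelder-Mead',options=dict(initial_simplex=sx,xatol=1e-4,fatol=1e-4,maxiter=300))
    return r.x,r.fun
E
python3 - <<'E'
from station import manip
from h import *
T=manip.snapshot("top"); S=manip.snapshot("scene")
def m(s,t,pt=None,fill=False):
    o=manip.outline_of(s,t)
    print(t,[(round(d["conf"],2),np.round([d["centre"][1]*640,d["centre"][0]*480])) for d in o])
    if not o: return None
    if pt is not None: o=sorted(o,key=lambda d:np.hypot(d["centre"][1]*640-pt[0],d["centre"][0]*480-pt[1]))
    k=o[0]["mask"].astype(np.uint8)
    if fill:
        c,_=cv2.findContours(k,cv2.RETR_EXTERNAL,cv2.CHAIN_APPROX_NONE); c=max(c,key=cv2.contourArea); k[:]=0; cv2.drawContours(k,[c],-1,1,-1)
    return k.astype(np.float32)
p0=ray(T,415,200,.053)[:2]
vl=[(T,m(T,"log_cheese",(415,200))),(S,m(S,"log_cheese",(234,248)))]
for v in (vl,vl[:1],vl[1:]): print("log",fit(v,LOG,[*p0,0.]))
vt=[(T,m(T,"tray",fill=True)),(S,m(S,"tray",fill=True))]
p0=ray(T,341,199,.0)[:2]
for v in (vt,vt[:1],vt[1:]): print("tray",fit(v,TRAY,[*p0,-.08]))
for n,r,h,a in (("round_cheese",.055,.06,(258,178)),("small_cheese_far",.026,.042,(338,132)),("small_cheese_near",.026,.042,(341,251))):
    k=m(T,n,a); print(n,fit([(T,k)],[cyl_v(r,h)],[*ray(T,*a,.02)[:2],0]))
im=np.hstack([cv2.resize(T["img"][150:250,360:460],(400,400),interpolation=2),cv2.resize(S["img"][200:300,185:285],(400,400),interpolation=2)])
cv2.imwrite("pics/crop1.png",im[:,:,::-1])
E
```

```text
log_cheese [(0.92, array([414., 200.]))]
log_cheese [(0.66, array([233., 246.])), (0.57, array([265., 168.]))]
log (array([ 0.55888798, -0.2548676 , -0.07115658]), np.float64(0.13704386353492737))
log (array([ 0.56090274, -0.25538086, -0.08788924]), np.float64(0.07920234650373459))
log (array([ 0.55901168, -0.25446873, -0.05716377]), np.float64(0.05040574446320534))
tray [(0.57, array([350., 196.]))]
tray [(0.88, array([288., 286.]))]
tray (array([ 0.58775012, -0.10981697, -0.14184762]), np.float64(0.07774755358695984))
tray (array([ 0.5879384 , -0.11029863, -0.1450586 ]), np.float64(0.027392111718654633))
tray (array([ 0.58646606, -0.10935353, -0.14469375]), np.float64(0.048848479986190796))
round_cheese [(0.59, array([256., 172.]))]
round_cheese (array([0.6199758 , 0.07974093, 0.03161876]), np.float64(0.14711982011795044))
small_cheese_far [(0.56, array([339., 128.]))]
small_cheese_far (array([ 0.72105662, -0.0942137 ,  0.0478033 ]), np.float64(0.24028630554676056))
small_cheese_near [(0.94, array([342., 249.]))]
small_cheese_near (array([ 0.45912943, -0.10529533,  0.00874688]), np.float64(0.14300626516342163))
```

View pics/crop1.png

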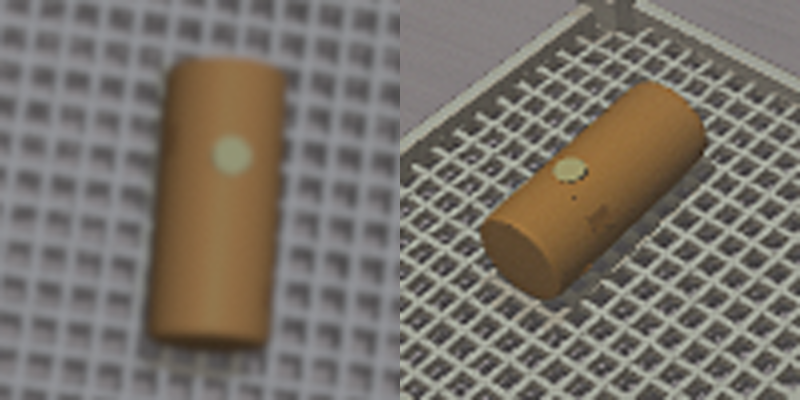

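The crop confirms it: an ochre cylinder with a pale disc on top, lying in the tray. I'll refine its yaw by colour.

```bash
cat > logfit.py <<'E'
from h import *
def seg(s,near):
    hsv=cv2.cvtColor(s["img"],cv2.COLOR_RGB2HSV)
    k=((hsv[...,0]>=5)&(hsv[...,0]<=30)&(hsv[...,1]>100)&(hsv[...,2]>35)).astype(np.uint8)
    k=cv2.morphologyEx(k,cv2.MORPH_OPEN,np.ones((3,3),np.uint8))
    k=cv2.morphologyEx(k,cv2.MORPH_CLOSE,np.ones((9,9),np.uint8))
    n,l,st,c=cv2.connectedComponentsWithStats(k)
    i=min((i for i in range(1,n) if st[i,4]>300),key=lambda i:np.hypot(*(c[i]-near)))
    return (l==i).astype(np.float32)
def logfit(T,S,g):
    P=np.array([*g,.053]); v=[(s,seg(s,proj(s,P)[0])) for s in(T,S) if s is not None]
    for s,m in v: print(" fit1",*fit([(s,m)],LOG,[*g,-.08]))
    return fit(v,LOG,[*g,-.08])
E
python3 - <<'E'
from station import manip
from logfit import *
T=manip.snapshot("top"); S=manip.snapshot("scene")
x,c=logfit(T,S,(.559,-.255)); print(x,c)
im=[]
for s in(T,S):
    a=s["img"].copy(); k=hullmask(s,[pl(LOG[0],*x)])>.5
    cs,_=cv2.findContours(k.astype(np.uint8),0,1); cv2.drawContours(a,cs,-1,(0,255,0),1)
    k=hullmask(s,[pl(P,.5877,-.1098,-.144) for P in TRAY])>.5
    cs,_=cv2.findContours(k.astype(np.uint8),0,1); cv2.drawContours(a,cs,-1,(255,0,0),1); im.append(a)
cv2.imwrite("pics/fit1.png",cv2.resize(np.vstack([im[0][70:310,160:520],im[1][160:420,110:470]]),None,fx=1.1,fy=1.1)[:,:,::-1])
from h import ray
for u,v in((418,188),): print("disc",ray(T,u,v,.086))
E
```

```text
fit1 [ 0.56091435 -0.25515448 -0.07985281] 0.16114090383052826
 fit1 [ 0.55933319 -0.25601542 -0.07201533] 0.11293045431375504
[ 0.55814916 -0.25485489 -0.08557233] 0.27598392963409424
disc [ 0.58146092 -0.25791649  0.086     ]
```

View pics/fit1.png

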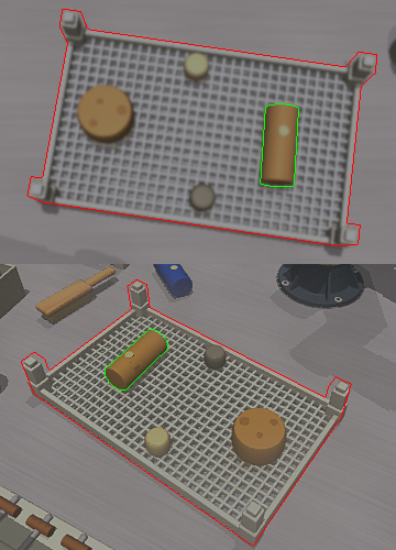

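Request:
arm_command(plan=[-27,27.7,0,0,0,0,80,-27,27.7,0,0,0,0,80,-27,27.7,0,0,0,0,80,-27,27.7,0,0,0,0,80,-27,27.7,0,0,0,0,80,-27,27.7,0,0,0,0,80,-27,27.7,0,0,0,0,80,-27,27.7,0,0,0,0,80,-27,27.7,0,0,0,0,80,-27,27.7,0,0,0,0,80,-27,27.7,0,0,0,0,80,-27,27.7,0,0,0,0,80], grip_force=20)

```text
time_s: 2.45
ee_pos: [0.3785, 0.0871, 0.2486]
tcp_rot: [3.141, -0.0, 1.258]
force: [0.9, 1.0, 1.5]
width: 0.937
```

Request:
arm_command(plan=[-27,27.7,0,0,0,0,80,-27,27.7,0,0,0,0,80,-27,27.7,0,0,0,0,80,-27,27.7,0,0,0,0,80,-27,27.7,0,0,0,0,80,-27,27.7,0,0,0,0,80,-27,27.7,0,0,0,0,80,-27,27.7,0,0,0,0,80,-27,27.7,0,0,0,0,80,-27,27.7,0,0,0,0,80])

```text
time_s: 3.28
ee_pos: [0.5591, -0.2552, 0.2483]
tcp_rot: [3.141, 0.0, 1.258]
force: [0.7, 0.7, 0.7]
width: 0.937
```

Request:
arm_command(plan=[0,0,0,0,0,7,80,0,0,0,0,0,7,80,0,0,0,0,0,7,80,0,0,0,0,0,7,80,0,0,0,0,0,7,80,0,0,0,0,0,7,80,0,0,0,0,0,7,80,0,0,0,0,0,7,80,0,0,0,0,0,7,80,0,0,0,0,0,7,80,0,0,0,0,0,6.5,80,0,0,0,0,0,0,80])

```text
time_s: 4.28
ee_pos: [0.5586, -0.2532, 0.2482]
tcp_rot: [3.142, 0.0, -0.082]
force: [0.8, 0.1, 0.5]
width: 0.934
```

Request:
arm_command(plan=[0,0,32,0,0,0,80,0,0,32,0,0,0,80,0,0,32,0,0,0,80,0,0,32,0,0,0,80,0,0,0,0,0,0,80,0,0,0,0,0,0,80])

```text
time_s: 4.78
ee_pos: [0.5577, -0.2528, 0.1195]
tcp_rot: [-3.141, 0.003, -0.075]
force: [0.4, 0.5, -0.4]
width: 0.935
```

Run:
```python
from station import manip
import cv2,numpy as np
S=manip.snapshot("scene"); W=manip.snapshot("wrist")
cv2.imwrite("pics/a1.png",np.hstack([cv2.resize(S["img"][150:350,130:330],(400,400)),cv2.resize(W["img"],(400,300))[:, :].repeat(1,0) if 0 else cv2.copyMakeBorder(cv2.resize(W["img"],(400,300)),0,100,0,0,0)])[:,:,::-1])
```

```text
(no output)
```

View pics/a1.png

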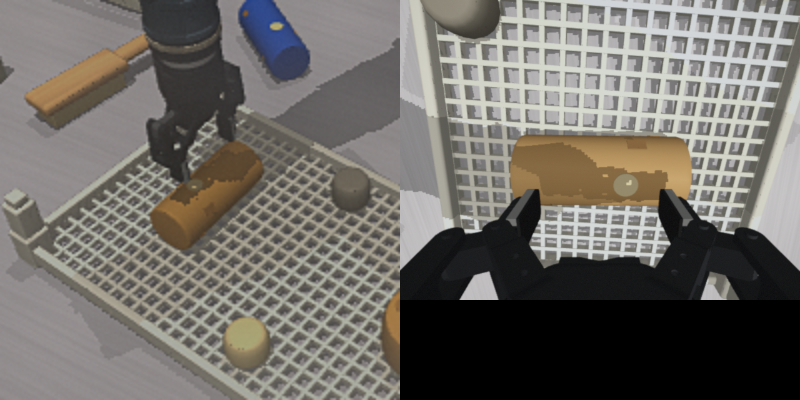

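Request:
arm_command(plan=[0,0,6,0,0,0,80,0,0,6,0,0,0,80,0,0,2,0,0,0,80,0,0,0,0,0,0,80])

```text
time_s: 5.22
ee_pos: [0.5584, -0.2532, 0.1062]
tcp_rot: [-3.142, 0.0, -0.077]
force: [-0.3, -0.9, -0.8]
width: 0.936
```

Request:
arm_command(plan=[0,0,2,0,0,0,80,0,0,0,0,0,0,80])

```text
time_s: 5.38
ee_pos: [0.5585, -0.2532, 0.1042]
tcp_rot: [3.141, 0.0, -0.077]
force: [-0.2, 0.3, 0.6]
width: 0.933
```

Request:
arm_command(plan=[0,0,2,0,0,0,80,0,0,0,0,0,0,80])

```text
time_s: 5.55
ee_pos: [0.5585, -0.2532, 0.1021]
tcp_rot: [3.142, 0.0, -0.077]
force: [0.3, -0.3, -0.2]
width: 0.936
```

Request:
arm_command(plan=[0,0,2,0,0,0,80,0,0,0,0,0,0,80])

```text
time_s: 5.72
ee_pos: [0.5585, -0.2532, 0.1]
tcp_rot: [-3.142, 0.0, -0.077]
force: [-0.7, -0.1, 0.6]
width: 0.931
```

Request:
arm_command(plan=[0,0,2,0,0,0,80,0,0,0,0,0,0,80])

```text
time_s: 5.88
ee_pos: [0.5584, -0.2532, 0.098]
tcp_rot: [-3.142, 0.0, -0.077]
force: [0.5, 0.6, 0.2]
width: 0.933
```

Request:
arm_command(plan=[0,0,2,0,0,0,80,0,0,0,0,0,0,80])

```text
time_s: 6.05
ee_pos: [0.5584, -0.2532, 0.096]
tcp_rot: [-3.142, 0.0, -0.077]
force: [-0.0, 0.1, 0.1]
width: 0.939
```

Request:
arm_command(plan=[0,0,2,0,0,0,80,0,0,0,0,0,0,80])

```text
time_s: 6.22
ee_pos: [0.5585, -0.2532, 0.094]
tcp_rot: [-3.142, 0.0, -0.077]
force: [-0.8, -0.9, -0.7]
width: 0.935
```

Request:
arm_command(plan=[0,0,1.5,0,0,0,80,0,0,0,0,0,0,80])

```text
time_s: 6.38
ee_pos: [0.5585, -0.2532, 0.0926]
tcp_rot: [-3.142, 0.0, -0.077]
force: [0.2, -0.2, 0.7]
width: 0.941
```

Request:
arm_command(plan=[0,0,1.5,0,0,0,80,0,0,0,0,0,0,80])

```text
time_s: 6.55
ee_pos: [0.5587, -0.2534, 0.092]
tcp_rot: [3.141, -0.001, -0.077]
force: [-0.6, -0.2, 4.8]
width: 0.935
```

Contact found at TCP z ≈ 92.3 mm, about 5 N at 1.2 mm press. I'll work out rolling strokes in which the hand turns rigidly with the log.

```bash
cat > stroke.py <<'E'
import numpy as np
r=33.
def P(a,rho): return np.array([r*a+rho*np.sin(a), r+rho*np.cos(a)])
def rows(a0,a1,n,rho):
    A=np.radians(np.linspace(a0,a1,n+1))
    for a,b in zip(A[:-1],A[1:]):
        d=P(b,rho)-P(a,rho); f=np.array([np.cos(a),-np.sin(a)]); z=np.array([-np.sin(a),-np.cos(a)])
        print("y %.2f z %.2f turn %.2f"%(-d@f,d@z,-np.degrees(b-a)))
E
python3 -c "
from stroke import *
rows(0,40,10,37)
print();rows(-36,36,12,37)"
```

```text
y -4.88 z 0.09 turn -4.00
y -4.88 z -0.07 turn -4.00
y -4.86 z -0.23 turn -4.00
y -4.83 z -0.39 turn -4.00
y -4.80 z -0.54 turn -4.00
y -4.75 z -0.70 turn -4.00
y -4.69 z -0.85 turn -4.00
y -4.62 z -0.99 turn -4.00
y -4.53 z -1.13 turn -4.00
y -4.44 z -1.26 turn -4.00

y -6.66 z 2.23 turn -6.00
y -6.86 z 1.93 turn -6.00
y -7.02 z 1.61 turn -6.00
y -7.15 z 1.27 turn -6.00
y -7.25 z 0.92 turn -6.00
y -7.30 z 0.56 turn -6.00
y -7.32 z 0.20 turn -6.00
y -7.30 z -0.16 turn -6.00
y -7.25 z -0.52 turn -6.00
y -7.15 z -0.87 turn -6.00
y -7.02 z -1.20 turn -6.00
y -6.86 z -1.53 turn -6.00
```

Request:
arm_command(plan=[0,0,1,0,0,0,80,-4.9,0.1,0.1,-4,0,0,80,-4.9,0,-0.1,-4,0,0,80,-4.9,0,-0.2,-4,0,0,80,-4.8,0,-0.4,-4,0,0,80,0,0,0,0,0,0,80])

```text
time_s: 7.05
ee_pos: [0.5404, -0.2508, 0.0924]
tcp_rot: [2.857, -0.004, -0.075]
force: [1.1, 0.4, 8.7]
width: 0.943
```

I put the forward shift in the x column, so the tips slid along the log instead of across it. I'll lift off now and check what that did.

Request:
arm_command(plan=[0,0,-6,0,0,0,80,0,0,-30,0,0,0,80,0,0,-30,0,0,0,80,0,0,-30,0,0,0,80,0,0,0,0,0,0,80])

```text
time_s: 7.47
ee_pos: [0.5436, -0.2251, 0.189]
tcp_rot: [2.861, -0.007, -0.077]
force: [1.4, -0.9, 0.2]
width: 0.938
```

```bash
cat > look.py <<'E'
import sys
from station import manip
from logfit import *
T=manip.snapshot("top"); S=manip.snapshot("scene")
g=eval(sys.argv[2]) 
im=[]
for s in (T,S):
    try: k=seg(s,proj(s,np.array([*g,.053]))[0]); x,c=fit([(s,k)],LOG,[*g,-.08]); print(np.round(x,4),round(c,3))
    except Exception as e: print(e); continue
    a=s["img"].copy(); kk=(hullmask(s,[pl(LOG[0],*x)])>.5).astype(np.uint8)
    cs,_=cv2.findContours(kk,0,1)
    u,v=proj(s,np.array([*g,.053]))[0].astype(int)
    b=a.copy(); cv2.drawContours(b,cs,-1,(0,255,0),1)
    im.append(np.hstack([cv2.resize(q[v-70:v+70,u-90:u+90],(390,300),interpolation=2) for q in(a,b)]))
cv2.imwrite(f"pics/{sys.argv[1]}.png",np.vstack(im)[:,:,::-1])
st=manip.state(); print(st["time_s"],st["ee_pos"],st["tcp_rot"])
E
python3 look.py l1 "(.559,-.255)"
```

```text
[ 0.5649 -0.2463 -0.0176] 3.228
[ 0.5573 -0.256  -0.0703] 0.097
7.5667 [ 0.5418833  -0.2253101   0.18445426] [ 2.86211733e+00 -2.40875206e-03 -7.68460204e-02]
```

View pics/l1.png

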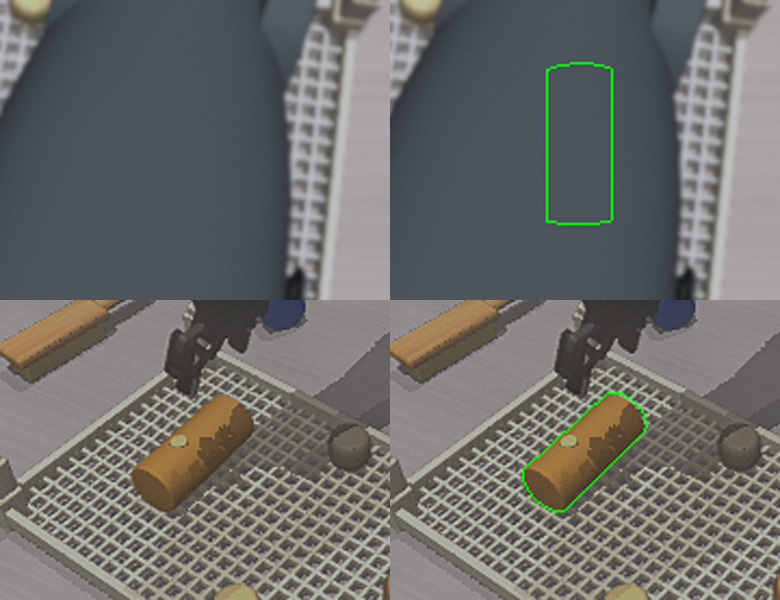

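The log barely moved: the scene fit gives about 2 mm along its axis and the disc is still on top. I'll tilt back and set up the first proper stroke.

Request:
arm_command(plan=[0,0,0,6.6,0,0,80,0,0,0,6.6,0,0,80,0,0,0,6.6,0,0,80,0,0,0,6.6,0,0,80,0,0,0,6.6,0,0,80,0,0,0,6.6,0,0,80,0,0,0,6.6,0,0,80,0,0,0,0,0,0,80])

```text
time_s: 8.23
ee_pos: [0.5396, -0.2277, 0.1789]
tcp_rot: [-2.606, 0.006, -0.082]
force: [-1.6, 0.1, -1.0]
width: 0.938
```

Request:
arm_command(plan=[4.7,21.4,10.2,0,0,0,80,4.7,21.4,10.2,0,0,0,80,4.7,21.4,10.2,0,0,0,80,4.7,21.4,10.2,0,0,0,80,0,0,0,0,0,0,80])

```text
time_s: 8.65
ee_pos: [0.5546, -0.281, 0.1]
tcp_rot: [-2.615, 0.005, -0.078]
force: [-1.0, 0.8, -0.7]
width: 0.938
```

Request:
arm_command(plan=[1,1.3,5,0,0,0,80,1,1.3,5,0,0,0,80,0,0.6,2.5,0,0,0,80,0,0,0,0,0,0,80])

```text
time_s: 8.98
ee_pos: [0.5581, -0.2757, 0.0928]
tcp_rot: [-2.615, -0.0, -0.076]
force: [0.4, 0.4, -0.3]
width: 0.94
```

Request:
arm_command(plan=[0,0.4,1.5,0,0,0,80,0,0,0,0,0,0,80])

```text
time_s: 9.15
ee_pos: [0.5583, -0.276, 0.0915]
tcp_rot: [-2.615, -0.001, -0.077]
force: [-0.1, -1.0, -0.6]
width: 0.94
```

Request:
arm_command(plan=[0,0.6,2.5,0,0,0,80,0,0,0,0,0,0,80])

```text
time_s: 9.32
ee_pos: [0.5581, -0.2754, 0.0885]
tcp_rot: [-2.615, 0.0, -0.077]
force: [-0.4, 0.4, -0.7]
width: 0.935
```

Request:
arm_command(plan=[0,0.4,1.5,0,0,0,80,0,0,0,0,0,0,80])

```text
time_s: 9.48
ee_pos: [0.5583, -0.2753, 0.0874]
tcp_rot: [-2.615, -0.001, -0.077]
force: [-0.4, -1.2, 2.1]
width: 0.937
```

Request:
arm_command(plan=[0,0.4,1.5,0,0,0,80,0,0,0,0,0,0,80])

```text
time_s: 9.65
ee_pos: [0.5584, -0.2753, 0.0871]
tcp_rot: [-2.615, -0.002, -0.078]
force: [-2.8, -2.7, 10.7]
width: 0.939
```

```bash
python3 -c "
from stroke import *
rows(-30,30,12,37.5)"
```

```text
y -5.76 z 1.58 turn -5.00
y -5.88 z 1.36 turn -5.00
y -5.97 z 1.13 turn -5.00
y -6.05 z 0.89 turn -5.00
y -6.10 z 0.64 turn -5.00
y -6.14 z 0.39 turn -5.00
y -6.15 z 0.14 turn -5.00
y -6.14 z -0.11 turn -5.00
y -6.10 z -0.36 turn -5.00
y -6.05 z -0.60 turn -5.00
y -5.97 z -0.84 turn -5.00
y -5.88 z -1.07 turn -5.00
```

Request:
arm_command(plan=[0,-5.8,1.6,-5,0,0,80,0,-5.9,1.4,-5,0,0,80,0,-6,1.1,-5,0,0,80,0,-6,0.9,-5,0,0,80])

```text
time_s: 9.98
ee_pos: [0.5606, -0.2518, 0.0915]
tcp_rot: [-2.969, -0.003, -0.079]
force: [-0.7, -0.9, 2.2]
width: 0.937
```

Request:
arm_command(plan=[0,-6.1,1.6,-5,0,0,80,0,-6.1,0.6,-5,0,0,80,0,-6.1,0.1,-5,0,0,80,0,-6.1,-0.1,-5,0,0,80])

```text
time_s: 10.32
ee_pos: [0.5628, -0.2268, 0.0914]
tcp_rot: [2.965, -0.004, -0.078]
force: [-0.9, 0.3, 8.8]
width: 0.94
```

Request:
arm_command(plan=[0,-6.1,-0.3,-5,0,0,80,0,-6,-0.6,-5,0,0,80,0,-6,-0.8,-5,0,0,80,0,-5.9,-1,-5,0,0,80,0,0,0,0,0,0,80])

```text
time_s: 10.73
ee_pos: [0.5651, -0.2007, 0.0859]
tcp_rot: [2.614, -0.002, -0.073]
force: [-2.7, 5.9, 20.1]
width: 0.935
```

```bash
python3 look.py l2 "(.56,-.221)"
```

```text
[ 0.5676 -0.2223 -0.0826] 0.318
[ 0.5596 -0.2212 -0.0848] 0.855
10.8333 [ 0.56503127 -0.2016333   0.0862778 ] [ 2.61917263e+00 -2.01896529e-03 -7.39335692e-02]
```

View pics/l2.png

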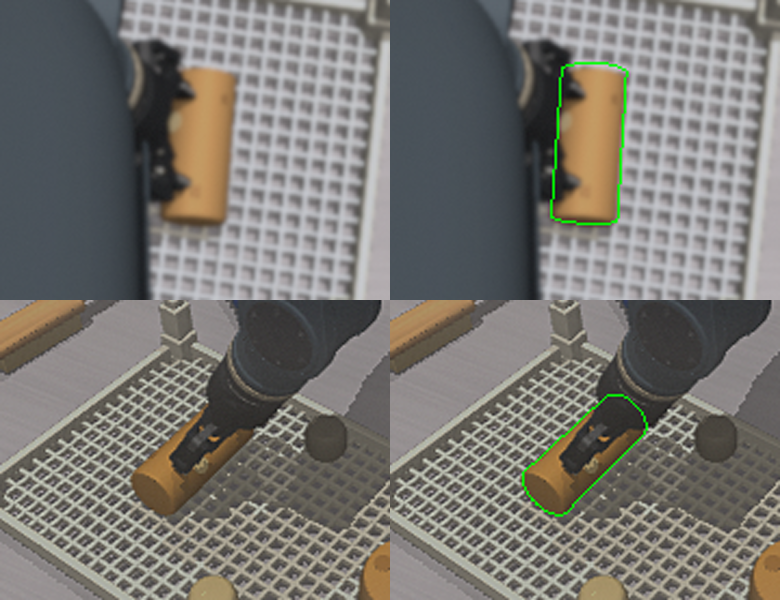

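Request:
arm_command(plan=[0,2,-8,0,0,0,80,0,0,-20,0,0,0,80,0,0,-20,0,0,0,80,0,0,0,6.7,0,0,80,0,0,0,6.7,0,0,80,0,0,0,6.7,0,0,80,0,0,0,6.7,0,0,80,0,0,0,6.7,0,0,80,0,0,0,6.7,0,0,80,0,0,0,6.7,0,0,80,0,0,0,6.7,0,0,80,0,0,0,6.7,0,0,80])

```text
time_s: 11.83
ee_pos: [0.566, -0.1815, 0.1286]
tcp_rot: [-2.605, -0.003, -0.079]
force: [0.8, 0.2, -1.2]
width: 0.934
```

Request:
arm_command(plan=[0,19,-2.5,0,0,0,80,0,19,-2.5,0,0,0,80,0,19,-2.5,0,0,0,80,0,19,-2.5,0,0,0,80,0,0,0,0,0,0,80])

```text
time_s: 12.25
ee_pos: [0.5593, -0.2542, 0.0952]
tcp_rot: [-2.61, 0.001, -0.079]
force: [-0.8, 1.3, -0.1]
width: 0.94
```

```bash
python3 look.py l3 "(.561,-.2215)"
```

```text
[ 0.564  -0.2249 -0.0147] 2.09
[ 0.5625 -0.2223 -0.0822] 0.075
12.35 [ 0.55986304 -0.25177472  0.09674033] [-2.60888747e+00  6.87807338e-04 -7.83253177e-02]
```

View pics/l3.png

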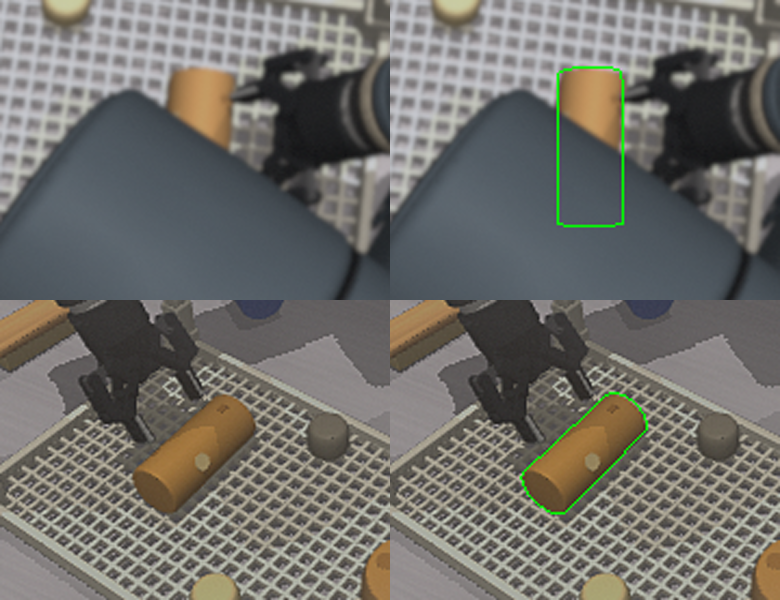

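Request:
arm_command(plan=[1,-2.5,5,0,0,0,80,1,-2.5,5,0,0,0,80,0,0,0,0,0,0,80,0,0,0,0,0,0,80])

```text
time_s: 12.68
ee_pos: [0.5629, -0.2407, 0.0913]
tcp_rot: [-2.609, 0.0, -0.076]
force: [0.0, 0.2, -0.4]
width: 0.936
```

Request:
arm_command(plan=[0,0.5,2,0,0,0,80,0,0,0,0,0,0,80])

```text
time_s: 12.85
ee_pos: [0.5629, -0.2409, 0.0891]
tcp_rot: [-2.609, -0.0, -0.077]
force: [-0.4, -0.9, -0.0]
width: 0.941
```

Request:
arm_command(plan=[0,0.5,2,0,0,0,80,0,0,0,0,0,0,80])

```text
time_s: 13.02
ee_pos: [0.5631, -0.2409, 0.0875]
tcp_rot: [-2.609, -0.001, -0.077]
force: [-1.4, -0.6, 3.3]
width: 0.941
```

Request:
arm_command(plan=[0,0.4,1.5,0,0,0,80,0,0,0,0,0,0,80])

```text
time_s: 13.18
ee_pos: [0.5632, -0.2409, 0.0872]
tcp_rot: [-2.61, -0.002, -0.078]
force: [-3.5, -3.3, 11.7]
width: 0.939
```

Request:
arm_command(plan=[0,-5.8,1.8,-5,0,0,80,0,-5.9,1.6,-5,0,0,80,0,-6,1.3,-5,0,0,80,0,-6,1,-5,0,0,80,0,-6.1,0.7,-5,0,0,80,0,-6.1,0.4,-5,0,0,80,0,-6.1,0.1,-5,0,0,80,0,-6.1,-0.1,-5,0,0,80,0,-6.1,-0.4,-5,0,0,80,0,-6,-0.6,-5,0,0,80,0,-6,-0.9,-5,0,0,80,0,-5.9,-1.1,-5,0,0,80])

```text
time_s: 14.18
ee_pos: [0.5691, -0.1679, 0.0867]
tcp_rot: [2.622, -0.003, -0.077]
force: [0.2, -0.4, -0.7]
width: 0.938
```

Request:
arm_command(plan=[0,0,0,0,0,0,80,0,0,0,0,0,0,80])

```text
time_s: 14.35
ee_pos: [0.5691, -0.1668, 0.0859]
tcp_rot: [2.626, -0.0, -0.074]
force: [-0.3, 0.6, 5.8]
width: 0.941
```

Request:
arm_command(plan=[0,2,-8,0,0,0,80,0,0,-20,0,0,0,80,0,0,-20,0,0,0,80,0,0,0,6.7,0,0,80,0,0,0,6.7,0,0,80,0,0,0,6.7,0,0,80,0,0,0,6.7,0,0,80,0,0,0,6.7,0,0,80,0,0,0,6.7,0,0,80,0,0,0,6.7,0,0,80,0,0,0,6.7,0,0,80,0,0,0,6.7,0,0,80])

```text
time_s: 15.35
ee_pos: [0.5707, -0.1474, 0.1304]
tcp_rot: [-2.599, -0.004, -0.079]
force: [0.3, -0.7, -0.1]
width: 0.936
```

Request:
arm_command(plan=[0,19,-2.5,0,0,0,80,0,19,-2.5,0,0,0,80,0,19,-2.5,0,0,0,80,0,16,-2.5,0,0,0,80,0,0,0,0,0,0,80])

```text
time_s: 15.77
ee_pos: [0.5643, -0.2168, 0.0984]
tcp_rot: [-2.604, 0.001, -0.08]
force: [-0.2, 1.6, -0.3]
width: 0.936
```

```bash
python3 look.py l4 "(.565,-.1875)"
```

```text
[ 0.6066 -0.1926 -0.1666] 1.021
[ 0.5661 -0.1888 -0.0908] 0.083
15.8667 [ 0.56478876 -0.21457817  0.09967058] [-2.60355355e+00  3.57514379e-04 -7.86157603e-02]
```

View pics/l4.png

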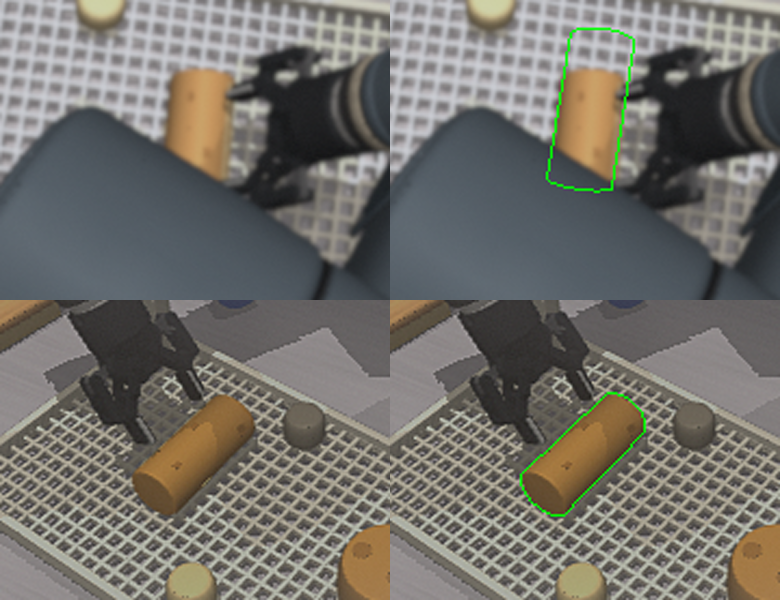

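Request:
arm_command(plan=[0.7,-1,5,0,0,0,80,0.7,0,5,0,0,0,80,0,0,0,0,0,0,80,0,0,0,0,0,0,80])

```text
time_s: 16.2
ee_pos: [0.5668, -0.2072, 0.0917]
tcp_rot: [-2.604, 0.0, -0.076]
force: [0.9, -0.2, 0.7]
width: 0.932
```

Request:
arm_command(plan=[0,0.5,2,0,0,0,80,0,0,0,0,0,0,80])

```text
time_s: 16.37
ee_pos: [0.5669, -0.2072, 0.0896]
tcp_rot: [-2.604, 0.0, -0.077]
force: [0.5, -0.0, -0.1]
width: 0.936
```

Request:
arm_command(plan=[0,0.4,1.5,0,0,0,80,0,0,0,0,0,0,80])

```text
time_s: 16.53
ee_pos: [0.5668, -0.2071, 0.088]
tcp_rot: [-2.604, 0.0, -0.077]
force: [-0.2, 0.2, 0.4]
width: 0.94
```

Request:
arm_command(plan=[0,0.4,1.5,0,0,0,80,0,0,0,0,0,0,80])

```text
time_s: 16.7
ee_pos: [0.567, -0.2071, 0.0876]
tcp_rot: [-2.604, -0.001, -0.078]
force: [-3.0, -1.2, 6.5]
width: 0.939
```

Request:
arm_command(plan=[0,0.3,1.2,0,0,0,80,0,0,0,0,0,0,80])

```text
time_s: 16.87
ee_pos: [0.5671, -0.207, 0.0873]
tcp_rot: [-2.604, -0.002, -0.078]
force: [-5.4, -2.8, 13.5]
width: 0.933
```

Request:
arm_command(plan=[0,-5.9,1.8,-5.1,0,0,80,0,-6,1.6,-5.1,0,0,80,0,-6.1,1.4,-5.1,0,0,80,0,-6.1,1.1,-5.1,0,0,80,0,-6.2,0.8,-5.1,0,0,80,0,-6.2,0.5,-5.1,0,0,80,0,-6.2,0.2,-5.1,0,0,80,0,-6.2,0,-5.1,0,0,80,0,-6.2,-0.4,-5.1,0,0,80,0,-6.1,-0.6,-5.1,0,0,80,0,-6,-0.9,-5.1,0,0,80,0,-5.9,-1.1,-5.1,0,0,80])

```text
time_s: 17.87
ee_pos: [0.5739, -0.133, 0.0864]
tcp_rot: [2.607, -0.005, -0.076]
force: [1.1, 0.3, 2.1]
width: 0.938
```

Request:
arm_command(plan=[0,0,0,0,0,0,80,0,0,0,0,0,0,80])

```text
time_s: 18.03
ee_pos: [0.574, -0.1318, 0.0856]
tcp_rot: [2.61, -0.002, -0.074]
force: [1.0, 3.0, 10.2]
width: 0.934
```

Request:
arm_command(plan=[0,2,-8,0,0,0,80,0,0,-20,0,0,0,80,0,0,-20,0,0,0,80,0,0,-20,0,0,0,80,0,0,0,6,0,0,80,0,0,0,6,0,0,80,0,0,0,6,0,0,80,0,0,0,6,0,0,80,0,0,0,6,0,0,80,0,0,-30,0,0,0,80,0,0,-30,0,0,0,80,0,0,0,0,0,0,80])

```text
time_s: 19.03
ee_pos: [0.5769, -0.1017, 0.2101]
tcp_rot: [3.135, -0.007, -0.079]
force: [-0.2, 0.2, 0.5]
width: 0.936
```

```bash
python3 look.py l5 "(.569,-.154)"
python3 - <<'E'
from station import manip
import cv2
cv2.imwrite("pics/w5.png",manip.snapshot("wrist")["img"][:,:,::-1])
E
```

```text
[ 0.5711 -0.1447  0.0118] 2.447
[ 0.5674 -0.1532 -0.0933] 0.459
19.1333 [ 0.5756235 -0.1008958  0.2058845] [ 3.13468495e+00 -2.71957867e-03 -7.80974024e-02]
```

View pics/l5.png

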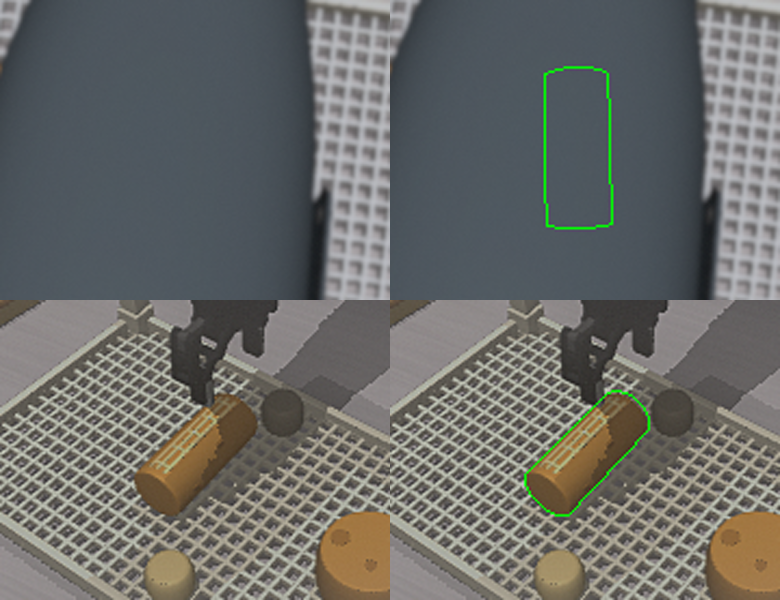

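View pics/w5.png

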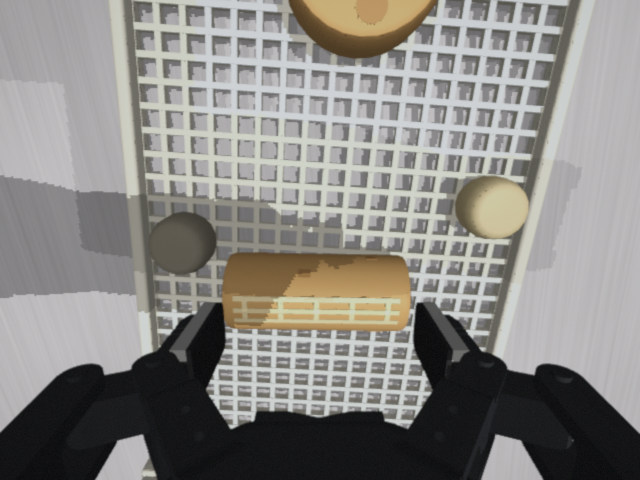

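Request:
arm_command(plan=[0,-20,-15,0,0,0,80,0,-38,-5,0,0,0,80,0,-38,0,0,0,0,80,0,-38,0,0,0,0,80,0,-38,0,0,0,0,80,0,-38,0,0,0,0,80,0,-38,0,0,0,0,80,0,-38,0,0,0,0,80,0,-38,0,0,0,0,80,0,-38,0,0,0,0,80,0,0,0,0,0,0,80])

```text
time_s: 20.1
ee_pos: [0.6021, 0.267, 0.2195]
tcp_rot: [3.135, 0.003, -0.072]
force: [-0.3, -1.6, 0.3]
width: 0.938
```

```bash
sed -i 's/MORPH_CLOSE,np.ones((9,9)/MORPH_CLOSE,np.ones((13,13)/' logfit.py; python3 look.py l6 "(.568,-.1545)"
```

```text
[ 0.5705 -0.155  -0.0729] 0.172
[ 0.5682 -0.1545 -0.0855] 0.46
20.2 [0.60203131 0.26226675 0.21984954] [ 3.13315977e+00  2.75760969e-03 -7.41610503e-02]
```

View pics/l6.png

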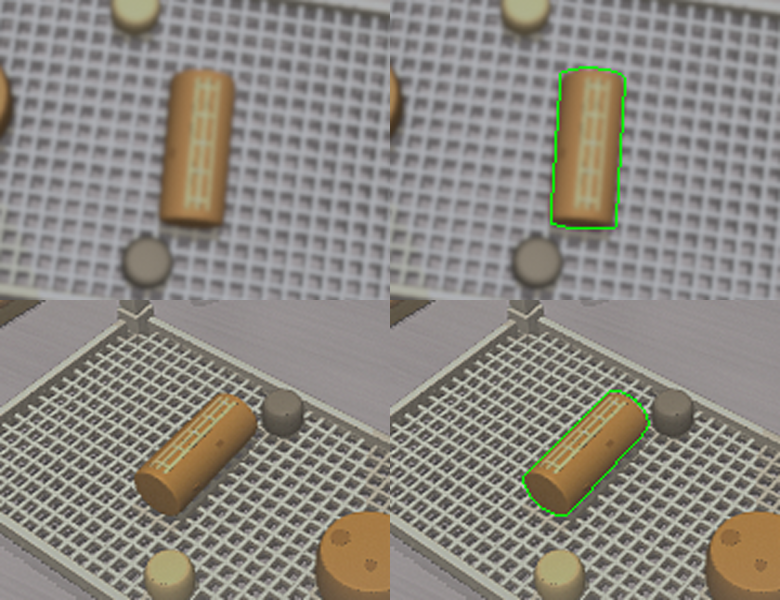

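The lattice print is uppermost. I'll measure how far round it sits and check that the other cheeses are where they were.

Run:
```python
from station import manip
from logfit import *
T=manip.snapshot("top"); S=manip.snapshot("scene")
for s,p in((T,(.5705,-.155,-.0729)),(S,(.5682,-.1545,-.0855))):
    g=s["img"].astype(float)
    sat=(g[...,0]-g[...,2])  # ochre: large; pale: small
    best=[]
    for a in np.radians(np.arange(-50,51,2)):   # + = toward +y
        xs=np.linspace(-.055,.055,80)
        P=pl(np.c_[xs,np.full(80,.033*np.sin(a)),np.full(80,.053+.033*np.cos(a))],*p)
        q=proj(s,P).astype(np.float32)
        best.append(cv2.remap(g[...,2].astype(np.float32),q[None,:,0],q[None,:,1],1).mean()/cv2.remap(g[...,0].astype(np.float32),q[None,:,0],q[None,:,1],1).mean())
    print([f"{d}:{b:.2f}" for d,b in zip(range(-50,51,2),best)])
for n,r,h,a in (("round_cheese",.055,.06,(258,178)),("small_cheese_far",.026,.042,(338,132)),("small_cheese_near",.026,.042,(341,251))):
    print(n,[(round(d["conf"],2),np.round((d["centre"][1]*640,d["centre"][0]*480),1)) for d in manip.mark_of(T,n)],[np.round((d["centre"][1]*640,d["centre"][0]*480),1) for d in manip.mark_of(S,n)])
```

```text
['-50:0.52', '-48:0.50', '-46:0.49', '-44:0.48', '-42:0.48', '-40:0.48', '-38:0.48', '-36:0.48', '-34:0.48', '-32:0.49', '-30:0.51', '-28:0.54', '-26:0.57', '-24:0.61', '-22:0.63', '-20:0.65', '-18:0.65', '-16:0.63', '-14:0.61', '-12:0.59', '-10:0.61', '-8:0.64', '-6:0.68', '-4:0.71', '-2:0.71', '0:0.70', '2:0.66', '4:0.63', '6:0.62', '8:0.63', '10:0.66', '12:0.68', '14:0.70', '16:0.68', '18:0.65', '20:0.60', '22:0.55', '24:0.52', '26:0.49', '28:0.48', '30:0.48', '32:0.48', '34:0.48', '36:0.48', '38:0.48', '40:0.48', '42:0.48', '44:0.48', '46:0.48', '48:0.48', '50:0.48']
['-50:0.74', '-48:0.70', '-46:0.67', '-44:0.62', '-42:0.57', '-40:0.52', '-38:0.48', '-36:0.44', '-34:0.42', '-32:0.42', '-30:0.43', '-28:0.45', '-26:0.49', '-24:0.54', '-22:0.59', '-20:0.61', '-18:0.59', '-16:0.55', '-14:0.49', '-12:0.46', '-10:0.48', '-8:0.54', '-6:0.62', '-4:0.68', '-2:0.69', '0:0.62', '2:0.51', '4:0.44', '6:0.43', '8:0.48', '10:0.58', '12:0.67', '14:0.71', '16:0.67', '18:0.55', '20:0.44', '22:0.40', '24:0.40', '26:0.40', '28:0.41', '30:0.41', '32:0.41', '34:0.41', '36:0.41', '38:0.42', '40:0.42', '42:0.42', '44:0.42', '46:0.42', '48:0.43', '50:0.43']
round_cheese [(0.6, array([256.4, 178.4]))] []
small_cheese_far [(0.75, array([338.2, 135.3]))] [array([252.5, 326.4])]
small_cheese_near [(0.77, array([343.2, 251.2]))] [array([307. , 248.8])]
```

```bash
python3 -c "
from station import manip
print(manip.state()['force']); print(manip.close_job())"
```

```text
[-0.55208399  0.1005009   0.81492488]
the job is handed in; nothing more can be done
None
```

I rolled the log half a turn towards the middle of the tray, took the hand away and handed the job in at about 20 s. By my last measurements it meets every condition I could check; no verdict was reported.

I used three strokes of about 60 degrees, with both fingertips on the log's upper side and the hand turning with it.

**Last checks, from the top and scene pictures:**

| Check | Measured | Allowed |
|---|---|---|
| Distance rolled | about 101 mm | 85–125 mm |
| First underside (lattice print) off straight up | about 3 degrees | 25 degrees |
| Log axis off square across the tray | about 4 degrees | 11 degrees |
| Other three cheeses | within about 3 pixels of where they were; no clear movement | 15 mm |

- **Disagreement:** the two cameras differ by about 2 mm in the log's position and 0.01 rad in its angle. The round cheese was not detected in the final scene picture, so only the top view confirms it.
- **Angle:** the log was already lying about 4 degrees off square, and I did not correct that.
- **Mistake on the way:** my first stroke had its forward shift in the wrong column, so the fingertips slid about 18 mm along the log. I lifted off and looked: the log had moved only about 2 mm along its axis. I then started the rolling afresh.

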